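# Close up the relay box on the layout baseboard

## Task

The relay box on the model-railway baseboard has been left open with its two plug-in modules standing proud of their sockets. With the cover still open, press both modules down until they are fully home, then swing the sprung cover over and press it down until the catch snaps over its edge and holds it shut by itself. Leave the wagon, the tape roll and the screwdriver where they are.

Things in the scene. Friction and masses are not known exactly. Their poses are not given: they have to be found in the camera images.
- box: light grey plastic box screwed down to the board (cannot move), 150 mm along its x, 130 mm along its y, 60 mm high, open on top, walls 4 mm; origin at the centre of its underside, z up. The cover is hinged along the top of its +y wall; the catch is in the middle of its -y wall. Two white sockets inside hold the modules. A low terminal strip runs along the inside of the +y wall
- relay (a joint): how far the larger plug-in module (black cap 38 x 38 mm, 22 mm high, at x = -36 mm, y = -16 mm in the box) has been pressed down, in m: 0 to 0.016; 0.016 is fully home against its socket. It is stiff (about 5 N to move it, then a hard stop) and stays where it is left. It starts 9 to 16 mm proud
- relay_top (a point): centre of the larger module's flat top; 52 mm above the board when home, so 8 mm below the box's rim
- fuse (a joint): how far the smaller plug-in module (black cap 28 x 28 mm, 22 mm high, at x = +36 mm, y = -16 mm in the box) has been pressed down, in m: 0 to 0.016; 0.016 is fully home. About 5 N to move it, then a hard stop. It starts 9 to 16 mm proud
- fuse_top (a point): centre of the smaller module's flat top; 52 mm above the board when home
- cover (a joint): angle of the cover in rad: 0 flat shut, about 1.6 standing upright, up to 2.2 leaning back away from the box. It starts at 1.75 to 2.1. A spring in its hinge lifts it open again (about 2 N at the free edge) unless the catch holds it; a module standing proud is in its way
- cover_hinge (a point): middle of the cover's hinge line, 60 mm above the board, 66 mm to +y of the box's centre; the hinge line runs along the box's x
- cover_edge (a point): middle of the free edge of the cover on its outer face. The cover is a flat light grey plate 150 mm along the hinge, 132 mm from hinge to free edge, 4 mm thick. Its z axis is the outward normal of the outer face (up when shut); its -y axis points from the hinge to the free edge
- cover_press (a point): a good place to press: on the outer face, 100 mm from the hinge, at mid width; 64 mm above the board when shut; same axes as cover_edge
- catch_nose (a point): top of the black sprung catch, a clip 36 mm wide in the middle of the box's -y wall, its top 69 mm above the board and 71.5 mm from the box's centre. A rounded nose overhangs the shut cover's free edge by about 3 mm. The last 10 mm of the edge's travel is against it: it takes about 8 N at the free edge to push past, then it snaps over and holds
- wagon: brown model goods wagon, 128 x 33 x 48 mm, standing beside the box, origin under its centre; to be left alone
- tape: roll of beige tape lying flat, 90 mm across, 24 mm high, origin under its centre; to be left alone
- driver: screwdriver, 190 mm long, lying on the board; to be left alone
Mind the look-alikes: they are no part of the job. There is more than one size of the box; the job needs the largest.

How it is judged:
On the way, in this order (a step that is already met when the one before it is completed fails the run):
1. both modules are fully home (within 2.5 mm) while the cover is still open (over 0.6 rad) (value of joint each of relay, fuse above 0.0135 m and value of joint cover above 0.6 rad), for 0.1 s.
2. the cover is down flat (under 0.035 rad) behind the catch (value of joint cover below 0.035 rad), for 0.1 s.
At the end, for the whole second after the job is handed in: both modules are fully home (within 2.5 mm of their stops), the cover stays shut (under 0.035 rad, 4.5 mm at its edge) held by the catch alone, and the wagon, tape and screwdriver are within 30 mm of where they began (value of joint each of relay, fuse above 0.0135 m and value of joint cover below 0.035 rad and distance of each of wagon, tape, driver from where it was at the start of the episode below 0.03 m); the robot touches nothing.
It fails at once if the wagon, the tape or the screwdriver is pushed more than 30 mm (distance of any of wagon, tape, driver from where it was at the start of the episode above 0.03 m).
It also fails if it takes over 51 s, if anything falls off the work surface, if the arm or the gripper's body presses on something with over 40 N, if the wrist force passes 120 N, or if a joint passes its speed limit or range.

## Robot

A 6-joint arm with a two-finger parallel gripper is mounted at the origin on the work surface. World frame = base frame: x ahead of the robot, y to its left, z up, the work surface at z = 0. Lengths are in m, angles in rad, forces in N, time in s.
With the tool pointing down it reaches from about 0.35 to 0.775 m from the base axis. Payload 5.5 kg.
Tool frame: the origin (TCP) lies midway between the tips of the shut fingers; the grasp point (between the pads) lies 19 mm behind it; z points along the fingers, y is the line along which they close (so a half turn about z gives the same grasp; the last joint's range is limited). The gripper opens to 85 mm and grips with 20 to 120 N. Pads are 22 mm wide; open, the fingers measure 114 mm over their backs; the gripper's body (76 mm by 85 mm) begins 54 mm behind the grasp point. The pads swing forward as they close: fully open they stand 13 mm farther back than shut.
Start: joints at [1.182, 0.313, 0.046, 1.304, 0, 1.431], TCP at [0.142, 0.557, 0.199] pointing down, gripper open.
Joint ranges: [-2.76, 2.76], [-0.86, 1.69], [-1.03, 1.26], [-2.2, 2.34], [-1.47, 1.5], [-3.14, 3.14]. Speed limits (rad/s): [2.57, 2.57, 3.14, 3.14, 3.14, 3.14].

## Interface

Orientations are given as a unit quaternion [w, x, y, z].
In Python, from workcell import get_state, read_camera, camera_info, hand_in, recognise gives the robot as it stands.
- The arm moves only by the tool arm_command, never from a script. Its argument "moves" is one flat list of numbers, 7 for each row, row after row: the opening, from -1 (shut) to 1 (fully open), then the shift along the tool's x, y, z in mm, then the turn, a rotation vector about the tool's x, y, z in rad. A call has 1 to 8 rows; each row shifts and turns the commanded pose from where the row before left it, along the tool's axes as they then stand; what a row does not reach is not made up. A row lasts 1/8 s, in which the tool goes at most 62.5 mm and 10.7 degrees, less where a joint would pass 70% of its speed; a pose out of reach is approached as far as the arm can. A call with a gripper value outside its range is refused whole. The fingers move at their own pace and stop on an object; "newtons" is the grip in N (left out, the last holds). Time passes only in rows, so rows that do not move let the fingers close. It gives the time, the measured TCP pose, the force, the opening and the grip force at its end, in the units of the state.
- get_state(): the state, without advancing time (a new reading comes with each control period).
- read_camera(name): name is "side" or "top" or "wrist"; returns (picture, depth): 400x640x3 uint8, blue, green, red; 400x640 float32, m along the optical axis (not along the pixel's ray), 0 where there is no reading.
- camera_info(name): a dict with "fovy" (degrees; the focal length in pixels is half the picture's height over the tangent of half this angle, whatever the lens; pixels are square), "cx", "cy" (the principal point, pixels), "k1" (the pictures are not rectified: a ray, as slopes to the right and down, at radius r is drawn at 1 + k1 r^2 times it, then the intrinsics apply), "eye" and "orientation" of the camera in the world; the wrist camera has in their place "tool_from_camera" (4x4, takes a point from camera to tool coordinates, whose origin is the TCP and whose axes are the flange's). Camera axes: x right, y down, z forward; pixel columns grow to the right and rows downward; lengths in m; the calibration is good to about 2 mm. A picture is of the moment at which its call begins: read the wrist's pose just before it. camera_info takes no time and is no camera call.
- hand_in(): hands the job in; it is judged then, once.
Trained networks look in the newest picture that a camera, given by its name, has taken for a name from the list of things; names that differ only in an ending like _2 or _b are one class to them, and where a whole thing is asked for, a point or a joint stands for the part that bears it (a point fixed in the world has none). Each returns a list of dicts, best first, with "confidence" (0 to 1); they miss things now and then, are a little off and sometimes report something else, mostly with a low value. They report only what shows in the picture. A call takes as long as a camera call. They do not tell look-alikes from the thing itself.
- recognise(camera, label): "point" ([column, row] in pixels, amid what is visible of it).
The state is a dict: "clock": time; "joint_pos": joint angles; "qvel": joint speeds; "tau": joint torques, N m; "tcp_pos": TCP position; "orientation": TCP orientation; "wrist_force": force on the tool from outside, world axes, zero at the start; "ft_torque": the same for the moment, N m; "finger_gap": finger opening in m; "grip_force": force on a finger pad.
Only numpy, scipy, OpenCV 4.12 (cv2) and the standard library are available. Lean on these libraries where they do the work, as an engineer would, in place of code of your own. Each camera call takes 0.05 s, during which the arm holds its last target. There are 200 camera calls.

## Working session

There is one attempt and no reset: what is moved stays moved. The work goes in short steps, Python scripts to look and compute and a tool call to move; the robot and the scene stay as the last step left them, time stands still between calls to the robot, and variables do not carry over. Pictures are saved under pics/ and viewed, at most 10 in all, crops included, and the job is handed in when it is done.

Besides the shell and the picture viewer there is one more tool, called in YAML: its name, and indented under it one key for each argument. arm_command: Moves the arm, as the interface text tells. Its arguments: {"type":"object","properties":{"moves":{"type":"array"},"newtons":{"type":"number"}},"required":["moves"]}

```bash
mkdir -p pics
cat > h.py <<'E'
import numpy as np, cv2
from scipy.spatial.transform import Rotation as R
from workcell import *
def q2R(q): return R.from_quat([q[1],q[2],q[3],q[0]]).as_matrix()
def pose(cam,st=None):
    i=camera_info(cam)
    if 'eye' in i:
        o=np.array(i['orientation']); M=q2R(o) if o.size==4 else o
        return M,np.array(i['eye'])
    st=st or get_state(); T=np.array(i['tool_from_camera']); W=q2R(st['orientation'])
    return W@T[:3,:3], W@T[:3,3]+np.array(st['tcp_pos'])
def cloud(cam,depth,st=None):
    i=camera_info(cam); f=200/np.tan(np.radians(i['fovy'])/2)
    K=np.array([[f,0,i['cx']],[0,f,i['cy']],[0,0,1]])
    v,u=np.mgrid[0:400,0:640]
    p=cv2.undistortPoints(np.stack([u.ravel(),v.ravel()],1).astype(np.float32)[:,None],K,np.array([i['k1'],0,0,0.]))[:,0]
    M,e=pose(cam,st); d=depth.ravel()
    P=np.c_[p*d[:,None],d]@M.T+e; P[d==0]=np.nan
    return P.reshape(400,640,3)
E
python3 - <<'E'
from h import *
print(camera_info('top'),camera_info('side'))
o=[]
for c in('top','side'):
    im,d=read_camera(c); P=cloud(c,d); np.save(c+'.npy',P); cv2.imwrite(c+'.png',im); cv2.imwrite(f'pics/{c}1.png',im)
    for l in('box','relay','fuse','cover','cover_edge','catch_nose','wagon','tape','driver'):
        for r in recognise(c,l)[:4]:
            u,v=map(int,map(round,r['point'])); print(c,l,round(r['confidence'],2),(u,v),P[v,u].round(3))
print(get_state())
E
```

```text
{'fovy': 54.17210786432326, 'cx': 319.70715006415367, 'cy': 201.37467817266554, 'k1': 0.016128895842888437, 'eye': array([0.34063824, 0.02688634, 1.03494247]), 'orientation': array([ 0.0657704 , -0.69619518,  0.71290629, -0.05245126])} {'fovy': 57.50558395511193, 'cx': 321.82592168724227, 'cy': 201.16038572586086, 'k1': -0.0780751340695109, 'eye': array([ 0.32046583, -0.40325168,  0.68064327]), 'orientation': array([-0.31288054,  0.92505531, -0.20157262,  0.0758085 ])}
top box 0.82 (396, 128) [ 0.699 -0.162  0.044]
top box 0.64 (427, 274) [ 0.319 -0.217  0.046]
top box 0.55 (398, 198) [ 0.519 -0.164  0.006]
top relay 0.57 (412, 210) [ 0.477 -0.186  0.064]
top relay 0.53 (400, 134) [ 0.681 -0.171  0.048]
top relay 0.5 (435, 284) [ 0.295 -0.234  0.049]
top fuse 0.62 (398, 116) [ 0.732 -0.168  0.047]
top cover 0.84 (429, 274) [ 0.319 -0.222  0.045]
top cover 0.83 (371, 203) [ 0.486 -0.077  0.133]
top cover 0.67 (388, 128) [ 0.699 -0.14   0.049]
top cover_edge 0.84 (394, 124) [ 0.71  -0.157  0.047]
top cover_edge 0.84 (429, 277) [ 0.312 -0.222  0.045]
top cover_edge 0.83 (370, 207) [ 0.4
[... 1140 characters left out ...]
oint_pos': array([ 1.18241449e+00,  3.13169228e-01,  4.61190046e-02,  1.30358193e+00,
       -7.45935140e-07,  1.43124689e+00]), 'qvel': array([-7.32897709e-04, -7.68158282e-04, -1.07840600e-03,  1.27923446e-03,
       -2.48310179e-05,  9.83646040e-04]), 'tau': array([ 5.01667873e-04, -4.80474865e+01,  2.98817879e+01,  1.89164793e-04,
       -2.40634427e-04, -9.18367505e-06]), 'tcp_pos': array([0.14161224, 0.55735415, 0.19914849]), 'orientation': array([2.17767574e-05, 1.24095467e-01, 9.92270280e-01, 7.91439090e-05]), 'wrist_force': array([-0.46959948,  0.52147259,  0.44275027]), 'ft_torque': array([-0.05579164,  0.0019897 ,  0.01076751]), 'grip_force': 0.0, 'finger_gap': 0.0856733053026808}
```

View pictures.

View pics/top1.png

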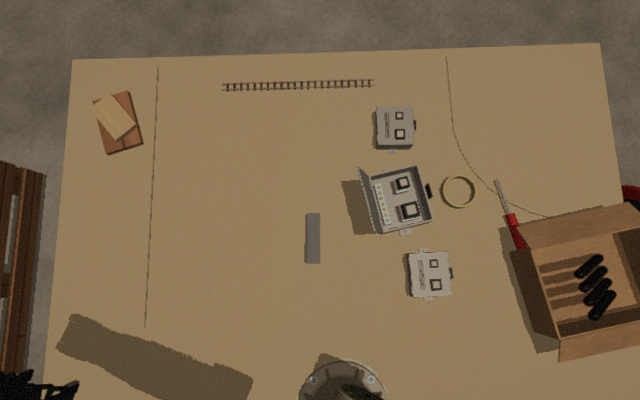

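View pics/side1.png

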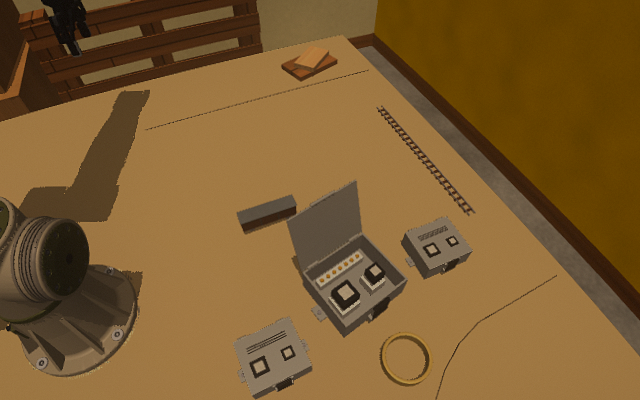

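Run:
```python
from h import *
for c in('top','side'):
    P=np.load(c+'.npy'); im=cv2.imread(c+'.png').astype(int)
    X,Y,Z=P[...,0],P[...,1],P[...,2]
    near=(abs(X-.51)<.12)&(abs(Y+.14)<.14)
    dark=near&(im.max(2)<75)&(Z>.052)&(Z<.085)
    n,l,s,ce=cv2.connectedComponentsWithStats(dark.astype(np.uint8))
    for k in range(1,n):
        if s[k,4]>25:
            p=P[l==k]; print(c,'dark',s[k],np.median(p,0).round(4),cv2.minAreaRect((p[:,:2]*1000).astype(np.float32)))
    m=near&(Z>.075)&(im.min(2)>120); p=P[m]
    ce=np.median(p,0); 
    w=np.ones(len(p),bool)
    for _ in range(5):
        ce=p[w].mean(0); u,s,vt=np.linalg.svd(p[w]-ce,full_matrices=False); nn=vt[2]; w=abs((p-ce)@nn)<.004
    print(c,'cover',w.sum(),len(p),ce.round(4),nn.round(4),p[w].min(0).round(3),p[w].max(0).round(3))
    r=near&(abs(Z-.06)<.004)&(im.min(2)>120); 
    print(c,'rim',cv2.minAreaRect((P[r][:,:2]*1000).astype(np.float32)))
```

```text
top dark [396 177  14  13  74] [ 0.5436 -0.1618  0.0638] ((548.1917724609375, -167.41156005859375), (27.255443572998047, 28.63910675048828), 12.423802375793457)
top dark [426 184   6  14  40] [ 0.5257 -0.2289  0.0694] ((524.61279296875, -229.65122985839844), (32.72500991821289, 6.788430690765381), 12.762282371520996)
top dark [401 201  19  18 136] [ 0.4751 -0.1769  0.0646] ((478.22760009765625, -182.25933837890625), (37.08314895629883, 37.87071228027344), 13.395930290222168)Traceback (most recent call last):
  File "<stdin>", line 15, in <module>
IndexError: index 2 is out of bounds for axis 0 with size 1
```

The open middle box at about (400,200) in top is the largest. Its relay is at (410,210), the fuse at (402,183) and the catch at (429,190). The cover leans back towards +y. The two closed boxes are look-alikes.

```bash
cat > cov.py <<'E'
from h import *
C=np.array([.5098,-.159,0]);a=.215
B=np.array([[np.cos(a),np.sin(a),0],[-np.sin(a),np.cos(a),0],[0,0,1]])
def tobox(P): return (P-C)@B.T*1000
E
python3 - <<'E'
from cov import *
for c in('top','side'):
    P=np.load(c+'.npy'); im=cv2.imread(c+'.png').astype(int); Q=tobox(P)
    m=(abs(Q[...,0])<75)&(Q[...,1]>40)&(Q[...,1]<150)&(Q[...,2]>75)&(Q[...,2]<205)
    q=Q[m]; print(c,'cover',len(q),q.min(0).round(),q.max(0).round())
    if len(q)>20: k=np.polyfit(q[:,2],q[:,1],1); print('lean',np.pi/2+np.arctan(k[0]),k)
    for n,x in(('relay',-36),('fuse',36)):
        m=(abs(Q[...,0]-x)<10)&(abs(Q[...,1]+16)<10); print(n,np.percentile(Q[m][:,2],[10,50,90]).round(1))
    m=(abs(Q[...,0])<100)&(abs(Q[...,1])<100)&(abs(Q[...,2]-60)<3)
    # wall rim checks
    q=Q[m];print('rim x',np.percentile(q[:,0],[1,99]).round(1),'y',np.percentile(q[:,1],[1,99]).round(1))
    if c=='side':
        m=(abs(Q[...,0])<60)&(Q[...,1]<-50)&(Q[...,1]>-67)&(abs(Q[...,2]-60)<4); k=np.polyfit(Q[m][:,0],Q[m][:,1],1);print('-y rim',k)
E
```

```text
top cover 526 [-74.  69.  76.] [ 74. 105. 196.]
lean 1.8520667478645423 [ 0.2889303 47.0324475]
relay [63.2 65.2 68.1]
fuse [62.7 65.4 67.7]
rim x [-74.   75.5] y [-65.3  65.3]
side cover 3532 [-75.  70.  75.] [ 75. 107. 194.]
lean 1.842620155798678 [ 0.27872265 50.1742891 ]
relay [63.3 64.6 65.9]
fuse [31.1 64.1 65.9]
rim x [-73.6  76.8] y [-75.1  68.3]
-y rim [ 1.69411716e-04 -6.26860313e+01]
```

arm_command:
  moves: [-1,0,0,-50,0,0,0.18,-1,-50,-35,0,0,0,0.18,-1,-50,-35,0,0,0,0.18,-1,-40,-35,0,0,0,0.18]

```text
clock: 1.5
tcp_pos: [0.1978, 0.3928, 0.2491]
orientation: [0.0, 0.469, 0.883, 0.0]
wrist_force: [0.3, -0.6, -0.5]
finger_gap: 0.012
grip_force: 0.0
```

arm_command:
  moves: [-1,0,0,0,0,0,0.18,-1,0,0,0,0,0,0.18,-1,0,0,0,0,0,0.027]

```text
clock: 1.88
tcp_pos: [0.197, 0.3942, 0.2494]
orientation: [-0.0, 0.627, 0.779, 0.0]
wrist_force: [1.1, 0.2, -0.1]
finger_gap: -0.0006
grip_force: 0.0
```

```bash
cat >> cov.py <<'E'
def where():
    s=get_state(); M=q2R(s['orientation']); print('box mm',tobox(np.array(s['tcp_pos'])).round(1),'tool axes in box\n',(B@M).round(3),'F',(B@s['wrist_force']).round(1),s['clock'])
E
python3 -c "
from cov import *
where()"
```

```text
box mm [-187.6  607.2  249.4] tool axes in box
 [[-0.     1.     0.001]
 [ 1.     0.     0.   ]
 [ 0.     0.001 -1.   ]] F [ 1.1 -0.  -0.1] 1.875
```

arm_command:
  moves: [-1,-40,45,0,0,0,0,-1,-40,45,0,0,0,0,-1,-40,45,0,0,0,0,-1,-60,4,0,0,0,0,-1,-60,4,0,0,0,0,-1,-60,4,0,0,0,0,-1,-60,4,0,0,0,0,-1,-60,0,0,0,0,0]

```text
clock: 2.88
tcp_pos: [0.4346, 0.0144, 0.2492]
orientation: [0.0, 0.626, 0.78, 0.0]
wrist_force: [1.1, 0.8, 1.0]
finger_gap: 0.0004
grip_force: 0.0
```

arm_command:
  moves: [-1,-60,0,0,0,0,0,-1,-60,0,0,0,0,0,-1,-60,0,0,0,0,0,-1,-23,0,0,0,0,0,-1,0,0,0,0,0,0]

```text
clock: 3.5
tcp_pos: [0.4774, -0.183, 0.2484]
orientation: [-0.001, 0.627, 0.779, 0.0]
wrist_force: [0.0, 0.5, 0.2]
finger_gap: 0.0003
grip_force: 0.0
```

```bash
python3 -c "
from cov import *
where()
st=get_state();im,d=read_camera('wrist');cv2.imwrite('pics/w1.png',im);Q=tobox(cloud('wrist',d,st))
im=im.astype(int)
for x in(-36,36):
    m=(abs(Q[...,0]-x)<28)&(abs(Q[...,1]+16)<28)&(Q[...,2]>55)&(Q[...,2]<80)
    q=Q[m];print(len(q), len(q) and (q.min(0).round(1),q.max(0).round(1),np.median(q,0).round(1)))
"
```

```text
box mm [-36.8 -16.5 248.4] tool axes in box
 [[ 0.001  1.    -0.001]
 [ 1.    -0.001  0.001]
 [ 0.001 -0.001 -1.   ]] F [0.1 0.5 0.2] 3.5
995 (array([-54.6, -34.7,  55.7]), array([-16.7,   3.2,  66.5]), array([-35.2, -14.3,  64.1]))
560 (array([ 22.2, -29.7,  55. ]), array([50.3, -2. , 66.6]), array([ 35.7, -14.6,  64. ]))
```

arm_command:
  moves: [-1,1,1,60,0,0,0,-1,0,0,60,0,0,0,-1,0,0,55,0,0,0,-1,0,0,5,0,0,0,-1,0,0,5,0,0,0,-1,0,0,5,0,0,0,-1,0,0,5,0,0,0,-1,0,0,1,0,0,0]

```text
clock: 4.55
tcp_pos: [0.4784, -0.1811, 0.0535]
orientation: [0.0, 0.627, 0.779, 0.0]
wrist_force: [0.3, -1.0, 0.8]
finger_gap: 0.0002
grip_force: 0.0
```

arm_command:
  moves: [-1,0,0,1,0,0,0,-1,0,0,0,0,0,0]

```text
clock: 4.8
tcp_pos: [0.4781, -0.181, 0.0521]
orientation: [-0.0, 0.627, 0.779, 0.0]
wrist_force: [0.2, -0.3, 0.6]
finger_gap: -0.0
grip_force: 0.0
```

arm_command:
  moves: [-1,0,0,1,0,0,0,-1,0,0,1,0,0,0]

```text
clock: 5.05
tcp_pos: [0.4781, -0.1809, 0.05]
orientation: [0.0, 0.627, 0.779, 0.0]
wrist_force: [-0.8, -0.3, -0.9]
finger_gap: 0.0001
grip_force: 0.0
```

```bash
python3 -c "
from cov import *
where()
im,d=read_camera('side');cv2.imwrite('pics/s2.png',cv2.resize(im[180:340,240:460],None,fx=3.5,fy=3.5))
st=get_state();im,d=read_camera('wrist');cv2.imwrite('pics/w2.png',im);Q=tobox(cloud('wrist',d,st))
for x in(-36,36):
    m=(abs(Q[...,0]-x)<28)&(abs(Q[...,1]+16)<28)
    q=Q[m];print(len(q), len(q) and (q.min(0).round(1),q.max(0).round(1),np.median(q,0).round(1)))
"
```

```text
box mm [-35.6 -14.6  50. ] tool axes in box
 [[ 0.  1.  0.]
 [ 1. -0.  0.]
 [ 0.  0. -1.]] F [-0.8 -0.1 -0.9] 5.05
30422 (array([-64. , -44. ,   2.3]), array([ -8. ,  12. , 183.4]), array([-35.7,  -1.6, 154.3]))
12036 (array([  8., -44.,   2.]), array([ 64. ,  12. , 177.1]), array([20.7, -2.8, 64.3]))
```

View pics/s2.png

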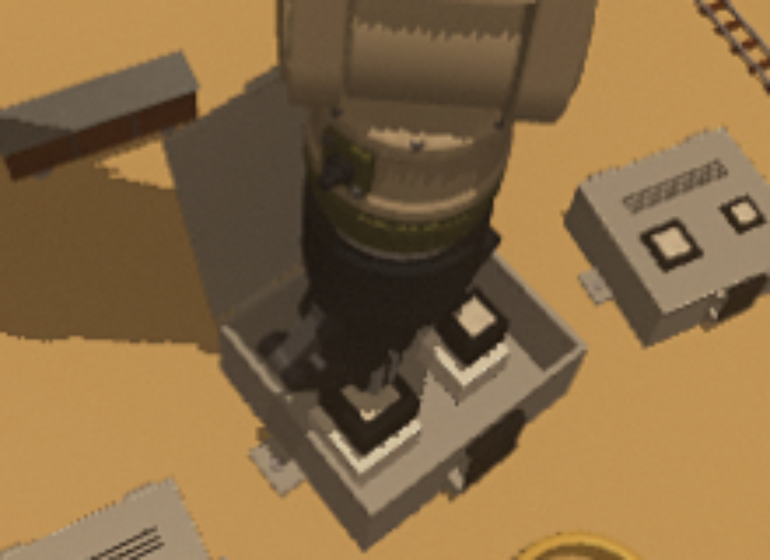

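View pics/w2.png

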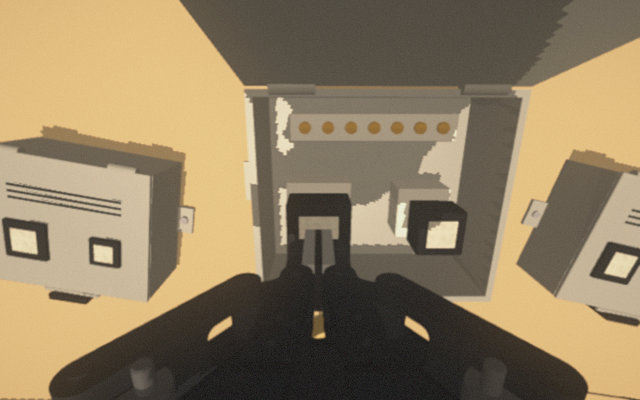

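```bash
python3 -c "
from cov import *
im,d=read_camera('wrist');st=get_state();Q=tobox(cloud('wrist',d,st))
for v,u in((205,300),(205,320),(205,340),(225,310),(225,300),(225,332),(212,420),(235,440)): print(v,u,Q[v,u].round(1),im[v,u])
im,d=read_camera('side');Q=tobox(cloud('side',d))
for x in(-36,36):
    m=(abs(Q[...,0]-x)<18)&(Q[...,1]<-20)&(Q[...,1]>-34)
    print(np.histogram(Q[m][:,2],bins=range(10,90,4)))
"
```

```text
205 300 [-45.2   2.   64.5] [44 51 57]
205 320 [-33.9   1.5  63.1] [40 48 55]
205 340 [-22.5   1.4  62.8] [46 50 57]
225 310 [-39.7 -10.6  63.8] [110 137 151]
225 300 [-45.4 -10.1  64.8] [115 139 154]
225 332 [-27.   -9.8  65.5] [120 145 158]
212 420 [23.7 -3.  62.9] [48 56 61]
235 440 [ 36.5 -17.1  63.8] [181 220 234]
(array([  0,   0,   0,   0,  29,  21,   0,   2,   6,  14,  10,  14,  14,
       142,   6,   0,   0,   0,   1]), array([10, 14, 18, 22, 26, 30, 34, 38, 42, 46, 50, 54, 58, 62, 66, 70, 74,
       78, 82, 86]))
(array([12, 13, 14, 12, 45, 47,  0,  1,  7,  9, 11, 11, 17, 63,  3,  0,  0,
        0,  0]), array([10, 14, 18, 22, 26, 30, 34, 38, 42, 46, 50, 54, 58, 62, 66, 70, 74,
       78, 82, 86]))
```

```bash
python3 -c "
from cov import *
a=cv2.imread('side.png');b,d=read_camera('side')
f=lambda i:cv2.resize(i[240:330,290:410],None,fx=3.3,fy=5,interpolation=cv2.INTER_CUBIC)
cv2.imwrite('pics/c3.png',np.hstack([f(a),f(b)]))
im,d=read_camera('wrist');st=get_state();Q=tobox(cloud('wrist',d,st))
for v in range(190,290,8): print(v,[Q[v,u].round().tolist() for u in(290,310,318,328)],d[v,318].round(3))
"
```

```text
190 [[-54.0, 0.0, 30.0], [-40.0, 1.0, 31.0], [-35.0, 1.0, 31.0], [-28.0, 0.0, 30.0]] 0.203
198 [[-52.0, 3.0, 54.0], [-40.0, 3.0, 54.0], [-35.0, 3.0, 56.0], [-29.0, 3.0, 54.0]] 0.179
206 [[-51.0, 1.0, 63.0], [-40.0, 1.0, 64.0], [-35.0, 1.0, 63.0], [-29.0, 1.0, 64.0]] 0.172
214 [[-51.0, -4.0, 64.0], [-40.0, -4.0, 63.0], [-35.0, -4.0, 64.0], [-29.0, -4.0, 64.0]] 0.172
222 [[-51.0, -9.0, 64.0], [-40.0, -9.0, 64.0], [-35.0, -9.0, 64.0], [-29.0, -9.0, 64.0]] 0.174
230 [[-51.0, -13.0, 65.0], [-39.0, -3.0, 87.0], [-35.0, -3.0, 87.0], [-30.0, -3.0, 87.0]] 0.15
238 [[-52.0, -19.0, 63.0], [-39.0, -3.0, 97.0], [-35.0, -3.0, 97.0], [-30.0, -3.0, 96.0]] 0.141
246 [[-48.0, -7.0, 97.0], [-38.0, -3.0, 105.0], [-35.0, -3.0, 104.0], [-31.0, -3.0, 105.0]] 0.134
254 [[-48.0, -7.0, 104.0], [-38.0, -3.0, 111.0], [-35.0, -3.0, 112.0], [-31.0, -3.0, 111.0]] 0.126
262 [[-47.0, -7.0, 111.0], [-38.0, -4.0, 117.0], [-35.0, -3.0, 118.0], [-31.0, -3.0, 119.0]] 0.121
270 [[-45.0, -0.0, 129.0], [-38.0, -2.0, 125.0], [-35.0, -6.0, 120.0], [-31.0, -2.0, 125.0]] 0.119
278 [[-45.0, -2.0, 131.0], [-38.0, -2.0, 131.0], [-35.0, -9.0, 120.0], [-31.0, -3.0, 130.0]] 0.12
286 [[-45.0, -2.0, 136.0], [-38.0, -3.0, 135.0], [-35.0, -13.0, 120.0], [-32.0, -2.0, 136.0]] 0.121
```

View pics/c3.png

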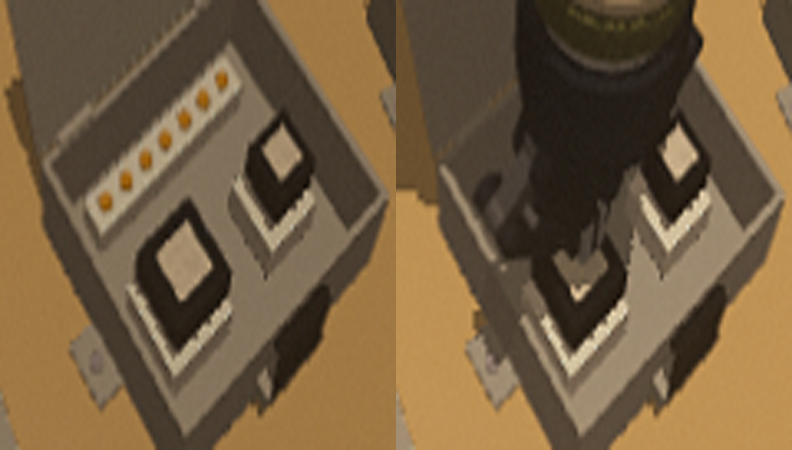

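```bash
python3 -c "
from cov import *
st=get_state();print(st['joint_pos'].round(4),st['tcp_pos'])
im,d=read_camera('side');Q=tobox(cloud('side',d))
m=(abs(Q[...,0]+36)<22)&(abs(Q[...,1]+16)<16)&(Q[...,2]>68)&(Q[...,2]<140)
q=Q[m];q=q[np.argsort(q[:,2])];print(len(q),q[:25].round().tolist(), np.histogram(q[:,2],bins=range(65,145,5)))
"
```

```text
[-5.189e-01  2.882e-01 -3.723e-01  9.103e-01  1.000e-04  8.369e-01] [ 0.47808742 -0.18088471  0.05008549]
174 [[-41.0, -20.0, 86.0], [-41.0, -23.0, 86.0], [-28.0, -24.0, 88.0], [-32.0, -23.0, 89.0], [-41.0, -20.0, 89.0], [-35.0, -24.0, 90.0], [-39.0, -23.0, 90.0], [-41.0, -22.0, 90.0], [-45.0, -19.0, 90.0], [-30.0, -23.0, 91.0], [-37.0, -23.0, 91.0], [-35.0, -23.0, 92.0], [-28.0, -23.0, 92.0], [-41.0, -19.0, 93.0], [-43.0, -20.0, 93.0], [-30.0, -23.0, 93.0], [-41.0, -22.0, 94.0], [-48.0, -19.0, 94.0], [-33.0, -23.0, 94.0], [-48.0, -17.0, 94.0], [-40.0, -23.0, 95.0], [-43.0, -19.0, 95.0], [-21.0, -19.0, 95.0], [-38.0, -23.0, 96.0], [-46.0, -20.0, 96.0]] (array([ 0,  0,  0,  0,  7, 13, 13, 17, 12, 14,  8,  8, 19, 20, 43]), array([ 65,  70,  75,  80,  85,  90,  95, 100, 105, 110, 115, 120, 125,
       130, 135, 140]))
```

View pics/w1.png

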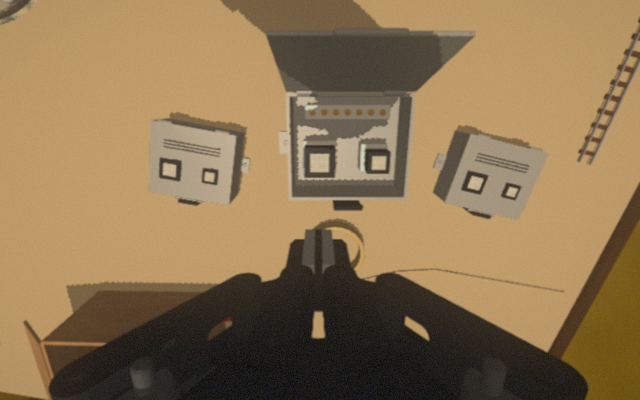

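Both the side and the wrist depth put the fingertips about 36 mm above the reported TCP, so nothing has been touched yet. I'll keep going down, watching the force.

arm_command:
  moves: [-1,-1,0,10,0,0,0,-1,0,0,8,0,0,0,-1,0,0,3,0,0,0,-1,0,0,3,0,0,0]

```text
clock: 5.9
tcp_pos: [0.4781, -0.1818, 0.0261]
orientation: [-0.0, 0.627, 0.779, -0.0]
wrist_force: [-1.1, 0.7, 5.2]
finger_gap: -0.0001
grip_force: 2.5
```

arm_command:
  moves: [-1,0,0,2,0,0,0,-1,0,0,2,0,0,0]

```text
clock: 6.15
tcp_pos: [0.4782, -0.1818, 0.0221]
orientation: [-0.0, 0.627, 0.779, -0.0]
wrist_force: [-2.3, 0.4, 4.3]
finger_gap: -0.0
grip_force: 2.4
```

Contact at about 5 N. I'll press in small steps until it reaches the hard stop.

arm_command:
  moves: [-1,0,0,2,0,0,0,-1,0,0,2,0,0,0]

```text
clock: 6.4
tcp_pos: [0.4784, -0.1819, 0.0196]
orientation: [0.0, 0.627, 0.779, 0.0]
wrist_force: [-8.9, 4.7, 30.6]
finger_gap: 0.0002
grip_force: 15.5
```

arm_command:
  moves: [-1,0,0,1,0,0,0,-1,0,0,1,0,0,0]

```text
clock: 6.65
tcp_pos: [0.4785, -0.182, 0.0195]
orientation: [0.001, 0.627, 0.779, 0.0]
wrist_force: [-12.1, 6.7, 40.3]
finger_gap: 0.0002
grip_force: 20.1
```

arm_command:
  moves: [-1,0,0,1,0,0,0]

```text
clock: 6.78
tcp_pos: [0.4785, -0.182, 0.0194]
orientation: [0.001, 0.627, 0.779, 0.0]
wrist_force: [-14.0, 5.6, 47.9]
finger_gap: -0.0001
grip_force: 23.8
```

arm_command:
  moves: [-1,0,0,-45,0,0,0,-1,0,50,0,0,0,0,-1,0,22,0,0,0,0,-1,0,0,20,0,0,0,-1,0,0,8,0,0,0,-1,0,0,4,0,0,0,-1,0,0,4,0,0,0]

```text
clock: 7.65
tcp_pos: [0.5482, -0.1658, 0.0244]
orientation: [-0.001, 0.627, 0.779, 0.001]
wrist_force: [-0.9, 2.8, 6.0]
finger_gap: -0.0007
grip_force: 2.5
```

arm_command:
  moves: [-1,0,0,3,0,0,0,-1,0,0,3,0,0,0]

```text
clock: 7.9
tcp_pos: [0.5484, -0.166, 0.0196]
orientation: [-0.0, 0.627, 0.779, 0.0]
wrist_force: [-8.0, 6.5, 29.9]
finger_gap: 0.0004
grip_force: 14.5
```

arm_command:
  moves: [-1,0,0,1,0,0,0,-1,0,0,1,0,0,0]

```text
clock: 8.15
tcp_pos: [0.5485, -0.166, 0.0196]
orientation: [0.0, 0.627, 0.779, 0.001]
wrist_force: [-10.8, 6.6, 30.9]
finger_gap: -0.0005
grip_force: 15.8
```

arm_command:
  moves: [-1,0,0,-50,0,0,0,-1,0,0,-60,0,0,0,-1,0,-18,-55,0,0,0,-1,0,-18,-35,0,0,0,-1,55,0,0,0,0,0,-1,55,0,0,0,0,0,-1,55,0,0,0,0,0,-1,0,0,0,0,0,0]

```text
clock: 9.15
tcp_pos: [0.4773, -0.0105, 0.2165]
orientation: [0.0, 0.625, 0.78, 0.0]
wrist_force: [1.3, 0.0, 1.0]
finger_gap: 0.0001
grip_force: 0.0
```

```bash
python3 -c "
from cov import *
where()
im,d=read_camera('side');Q=tobox(cloud('side',d))
for x in(-36,36):
    m=(abs(Q[...,0]-x)<10)&(abs(Q[...,1]+16)<10); print(np.median(Q[m],0).round(1))
m=(abs(Q[...,0])<74)&(Q[...,1]>40)&(Q[...,1]<120)&(Q[...,2]>75)&(Q[...,2]<190)
q=Q[m];print('lean',np.pi/2+np.arctan(np.polyfit(q[:,2],q[:,1],1)[0]),q.max(0))
"
```

```text
box mm [-1.000e-01  1.520e+02  2.165e+02] tool axes in box
 [[-0.005  1.     0.001]
 [ 1.     0.005 -0.   ]
 [-0.     0.001 -1.   ]] F [ 1.2 -0.3  1. ] 9.15
[-36.4 -16.2  52.6]
[ 35.9 -15.8  52.8]
lean 1.8432645059638888 [ 73.93806826 106.23127426 189.99735096]
```

arm_command:
  moves: [-1,0,0,45,0,0,0,-1,0,0,44,0,0,0,-1,-25,0,0,0,0,0,-1,-20,0,0,0,0,0,-1,-16,0,0,0,0,0,-1,-10,0,0,0,0,0,-1,0,0,0,0,0,0]

```text
clock: 10.07
tcp_pos: [0.4939, -0.0834, 0.1274]
orientation: [0.0, 0.628, 0.778, 0.0]
wrist_force: [0.0, 0.2, -0.9]
finger_gap: -0.0004
grip_force: 0.0
```

```bash
cat >> cov.py <<'E'
def lean():
    where(); im,d=read_camera('side');Q=tobox(cloud('side',d))
    m=(abs(Q[...,0])<74)&(abs(Q[...,0])>48)&(Q[...,1]>-75)&(Q[...,1]<120)&(Q[...,2]>63)&(Q[...,2]<200)
    q=Q[m];r=np.hypot(q[:,1]-66,q[:,2]-60); q=q[r<138]
    print(len(q),'angle',np.degrees(np.median(np.arctan2(q[:,2]-60,66-q[:,1]))),'deg')
    return im
E
python3 -c "
from cov import *
lean()"
```

```text
box mm [  0.6  77.3 127.4] tool axes in box
 [[ 0.002  1.     0.001]
 [ 1.    -0.002 -0.001]
 [-0.001  0.001 -1.   ]] F [ 0.1  0.2 -0.9] 10.075
855 angle 88.22742252781829 deg
```

arm_command:
  moves: [-1,-23,0,2,0,0,0,-1,-24,0,9,0,0,0,-1,-25,0,11,0,0,0,-1,-23,0,18,0,0,0,-1,-9,0,12,0,0,0,-1,-9,0,13,0,0,0,-1,0,0,0,0,0,0]

```text
clock: 11.0
tcp_pos: [0.5168, -0.1928, 0.0608]
orientation: [-0.001, 0.627, 0.779, -0.0]
wrist_force: [-0.8, -0.1, 0.8]
finger_gap: 0.0
grip_force: 0.3
```

```bash
python3 -c "
from cov import *
cv2.imwrite('pics/s4.png',lean())"
```

```text
box mm [ -0.3 -34.5  60.8] tool axes in box
 [[ 0.     1.    -0.002]
 [ 1.    -0.     0.001]
 [ 0.001 -0.002 -1.   ]] F [-0.8  0.1  0.8] 11.0
1147 angle 18.051097463338067 deg
```

arm_command:
  moves: [-1,-4,0,9,0,0,0,-1,-4,0,9,0,0,0,-1,0,0,4,0,0,0,-1,0,0,4,0,0,0,-1,0,0,3,0,0,0]

```text
clock: 11.68
tcp_pos: [0.5198, -0.2016, 0.034]
orientation: [0.001, 0.627, 0.779, -0.0]
wrist_force: [-1.4, -2.0, 2.4]
finger_gap: 0.0002
grip_force: 1.3
```

arm_command:
  moves: [-1,0,0,1,0,0,0,-1,0,0,1,0,0,0]

```text
clock: 11.92
tcp_pos: [0.5195, -0.2008, 0.0316]
orientation: [0.0, 0.627, 0.779, 0.0]
wrist_force: [-1.6, 0.5, 10.2]
finger_gap: -0.0
grip_force: 5.0
```

arm_command:
  moves: [-1,0,0,1,0,0,0,-1,0,0,1,0,0,0]

```text
clock: 12.18
tcp_pos: [0.5197, -0.2009, 0.0312]
orientation: [0.001, 0.627, 0.779, 0.0]
wrist_force: [-5.2, 1.9, 21.2]
finger_gap: 0.0
grip_force: 10.7
```

arm_command:
  moves: [-1,0,0,1,0,0,0,-1,0,0,1,0,0,0]

```text
clock: 12.42
tcp_pos: [0.5198, -0.2009, 0.0308]
orientation: [0.001, 0.627, 0.779, 0.0]
wrist_force: [-8.4, 4.0, 32.6]
finger_gap: 0.0006
grip_force: 16.3
```

arm_command:
  moves: [-1,0,0,-10,0,0,0,-1,0,0,-30,0,0,0,-1,0,0,-60,0,0,0,-1,0,0,-60,0,0,0,-1,30,0,-30,0,0,0,-1,60,0,0,0,0,0,-1,0,0,0,0,0,0]

```text
clock: 13.3
tcp_pos: [0.4988, -0.1093, 0.2174]
orientation: [-0.001, 0.625, 0.78, 0.0]
wrist_force: [0.6, 0.4, 0.7]
finger_gap: 0.0001
grip_force: 0.0
```

```bash
python3 -c "
from cov import *
where()
im,d=read_camera('side');cv2.imwrite('pics/s5.png',im);Q=tobox(cloud('side',d))
for y in(-55,-30,0,30,55):
    m=(abs(Q[...,0])<70)&(abs(Q[...,1]-y)<5); print(y,np.percentile(Q[m][:,2],[10,50,90]).round(1))
for l in('wagon','tape'): print(l,recognise('side',l)[:1])
"
```

```text
box mm [-1.000e-01  5.090e+01  2.174e+02] tool axes in box
 [[-0.004  1.    -0.   ]
 [ 1.     0.004  0.001]
 [ 0.001 -0.    -1.   ]] F [0.7 0.3 0.7] 13.3
-55 [62.9 64.3 65.7]
-30 [63.2 64.6 66. ]
0 [ 63.8 529.2 550.4]
30 [ 65.7 485.  545.1]
55 [ 63.5 376.9 506.3]
wagon [{'point': [268.4, 214.1], 'confidence': 0.95}]
tape [{'point': [417.8, 349.4], 'confidence': 0.75}]
```

View pics/s5.png

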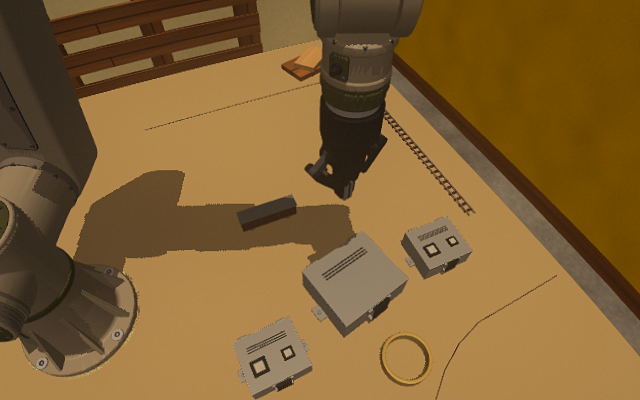

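The picture shows the cover flat at 64 mm and held behind the catch at (380,308). The wagon (268,214) and tape (405,357) haven't moved, and the arm is clear of everything.

```bash
python3 -c "
from workcell import *
print(hand_in())"
```

```text
the job is handed in; nothing more can be done
None
```

Both modules are fully home (tops at about 52.7 mm, nominal 52), the cover is shut and stays down with the arm clear, the wagon and tape look undisturbed (I did not re-check the screwdriver, but the arm never went near it), and the job is handed in; it returned no verdict.

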